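Change the die in the badge press

ROBOT

A 6-joint arm with a two-finger parallel gripper is mounted at the origin on the work surface. World frame = base frame: x ahead of the robot, y to its left, z up, the work surface at z = 0. Lengths are in m, angles in rad, forces in N, time in s.
With the tool pointing down it reaches from about 0.35 to 0.775 m from the base axis. Payload 7.3 kg.
Tool frame: the origin (TCP) lies on the centre line of the jaws, within the pads' length; the fingertips stand 11 mm ahead of it and the grasp point (between the pads) lies 8 mm behind it; z points along the fingers, x is the direction in which the jaws open and shut, and the axes are right-handed (so a half turn about z gives the same grasp; the last joint's range is limited). The gripper opens to 92 mm and grips with 3 to 60 N. Pads are 19 mm wide; open, the fingers measure 130 mm over their backs; the gripper's body (75 mm by 190 mm) begins 47 mm behind the grasp point.
Start: joints at [1.037, 0.342, 1.524, -0, 1.275, -0.146], TCP at [0.199, 0.486, 0.215] pointing down, gripper open.
Joint ranges: [-2.53, 2.53], [-0.77, 2.02], [0.04, 2.7], [-1, 4.14], [0.28, 2.66], [-3.11, 3.11]. Speed limits (rad/s): [2.57, 2.57, 3.14, 3.14, 3.14, 3.14].

INTERFACE

Orientations are given as [roll, pitch, yaw] about the fixed x, y, z axes, in that order (R = Rz(yaw) Ry(pitch) Rx(roll)).
In Python, from bench import status, imaging, ticket, finder gives the robot as it stands.
- The arm moves only by the tool servo_tool, never from a script. Its argument "moves" is one flat list of numbers, 7 for each row, row after row: the opening, from 0 (shut) to 1 (fully open), then the shift along the tool's x, y, z in cm, then the turn, a rotation vector about the tool's x, y, z in degrees. In form: [hand, tx, ty, tz, wx, wy, wz, hand, tx, ty, tz, wx, wy, wz, ...]. A call has 1 to 12 rows; each row shifts and turns the commanded pose from where the row before left it, along the tool's axes as they then stand; what a row does not reach is not made up. A row lasts 1/8 s, in which the tool goes at most 62.5 mm and 10.7 degrees, less where a joint would pass 70% of its speed; a pose out of reach is approached as far as the arm can. A call with a gripper value outside its range is refused whole. The fingers move at their own pace and stop on an object; "grip_force" is the grip in N (left out, the last holds). Time passes only in rows, so rows that do not move let the fingers close. It gives the time, the measured TCP pose, the force and the opening at its end, in the units of the state.
- status.observe(): the state, without advancing time (a new reading comes with each control period).
- imaging.grab_frame(name): name is "scene" or "top"; returns the picture (384x512x3 uint8, blue, green, red); there is no depth.
- imaging.get_calibration(name): a dict with "mtx" (3x3 intrinsics, pixels), "rvec" (rotation vector, rad) and "tvec" (3), from world to camera coordinates, as OpenCV has them. Camera axes: x right, y down, z forward; pixel columns grow to the right and rows downward; lengths in m; the calibration is good to about 2 mm. A picture is of the moment at which its call begins. get_calibration takes no time and is no camera call.
- ticket.sign_off(): hands the job in, once; it reports no verdict.
Trained networks look in the newest picture that a camera, given by its name, has taken for a name from the list of things; names that differ only in an ending like _2 or _b are one class to them, and where a whole thing is asked for, a point or a joint stands for the part that bears it (a point fixed in the world has none). Each returns a list of dicts, best first, with "score" (0 to 1); they miss things now and then, are a little off and sometimes report something else, mostly with a low value. They report only what shows in the picture. A call takes as long as a camera call. They do not tell look-alikes from the thing itself.
- finder.boxes_of(camera, label): "position" ([x, y, z] in m, in the coordinates of the camera as it stood for that picture, good to about 4 mm: the middle of the surface that is visible of it).
The state is a dict: "time_s": time; "q": joint angles; "qvel": joint speeds; "joint_efforts": joint torques, N m; "position": TCP position; "ee_rot": TCP orientation; "wrist_force": force on the tool from outside, world axes, zero at the start; "ft_torque": the same for the moment, N m; "width": finger opening in m.
Only numpy, scipy, OpenCV 4.12 (cv2) and the standard library are available. Lean on these libraries where they do the work, as an engineer would, in place of code of your own. Each camera call takes 0.05 s, during which the arm holds its last target. There are 200 camera calls.

TASK

Change the die in the badge press: take the round-headed die out of the press's seat and stand it upright in the middle of the cork mat, then drop the square-headed die fully home into the seat and give it about a quarter turn, either way, so that its lugs are locked under the rim. Press only lightly on the seat, set the round die down gently, and do not push or knock over anything else on the table.

Things in the scene. Friction and masses are not known exactly. Their poses are not given: they have to be found in the camera images.
- seat_mouth (a point): Centre of the rim of the press's die seat: fixed steel ring, 112 mm outside diameter, rim 50 mm above the table; z up. Bore 54 mm in diameter through a 12 mm thick lip that has two opposite slots along x, 18 mm wide, reaching 43 mm from the axis. Below the lip a round hollow 86 mm wide, its floor 34 mm below the rim.
- seat_slot (a point): On the rim in one slot, 35 mm from the seat's axis along +x. A die's lugs pass the lip only in line with the slots, either way round. Home, its head rests on the rim (foot 25 mm below it, lug tops 3 mm below the lip); it turns freely either way, without springs or stops, and cannot lift out unless lugs and slots are in line.
- column_top (a point): Top centre of the press's fixed upright column, 36 mm diameter, 210 mm above the table, at x = +98, y = +98 mm from the seat's axis in the seat's frame. Its swung-away arm runs from it along +x for 130 mm (45 mm wide), with a ram hanging below; arm and ram span 110 to 218 mm above the table.
- round_die_center (a point): Die with a ROUND head, 72 mm diameter, seated in the press at the start, turned to any angle; 83 mm tall, 0.3 to 0.55 kg. Site on its axis half-way up (41.5 mm above the foot), z up. Foot: spigot 50 mm in diameter, 25 mm tall, chamfered, with two opposite lugs at the very foot along x, 74 mm tip to tip, 12 mm wide, 10 mm tall; then the head, 22 mm tall; then the grip blade.
- round_die_grip (a point): Round-headed die's black upright grip blade on top: 60 mm long along x (the way the lugs point), 16 mm thick along y, 36 mm tall. The point is its centre, 23.5 mm above the die's half-way point.
- square_die_center (a point): Die with a SQUARE head, 62 x 62 mm, standing on the table; 83 mm tall, 0.3 to 0.55 kg. Site on its axis half-way up (41.5 mm above the foot), z up. Foot: spigot 50 mm in diameter, 25 mm tall, chamfered, with two opposite lugs at the very foot along x, 74 mm tip to tip, 12 mm wide, 10 mm tall; then the head, 22 mm tall; then the grip blade.
- square_die_grip (a point): Square-headed die's black upright grip blade on top: 60 mm long along x (the way the lugs point), 16 mm thick along y, 36 mm tall. The point is its centre, 23.5 mm above the die's half-way point.
- hex_die_center (a point): Bystander: die with a HEXAGONAL head, 64 mm across flats, standing on the table; otherwise as the other dies: 83 mm tall, same blade and lugs, point on its axis half-way up.
- mat_top (a point): Centre of the upper face of the fixed cork mat, 110 x 110 x 4 mm, lying on the table; z up.
- glue_bottle: Bystander: white plastic bottle, 60 mm diameter, 190 mm tall; origin at the centre of its underside.
- paint_pot: Bystander: grey pot with a white cap, 60 mm diameter, 75 mm tall; origin at the centre of its underside.
- jar: Bystander: glass jar with a steel cap, 76 mm diameter, 110 mm tall; origin at the centre of its underside.
- mug: Bystander: white mug, 80 mm diameter, 95 mm tall; origin at the centre of its underside.
- wood_disc: Bystander: flat wooden disc, 90 mm diameter, 12 mm thick, lying on the table; origin at the centre of its underside.
- glue_gun: Bystander: black glue gun lying on its side, about 245 x 130 x 42 mm; origin on the table below its middle.
Mind the look-alikes: they are no part of the job. Leave any green look-alike of the part that bears square_die_center alone. Leave any yellow look-alike of the part that bears round_die_center alone.

How it is judged:
By the outcome, as a careful person would: the job done as asked, in the order asked, and still so for the second after the job is handed in, with the robot touching nothing.
It also fails if it takes over 72 s, if anything falls off the work surface, if the arm or the gripper's body presses on something with over 40 N, if the wrist force passes 120 N, or if a joint passes its speed limit or range.

## Working session

There is one attempt and no reset: what is moved stays moved. The work goes in short steps, Python scripts to look and compute and a tool call to move; the robot and the scene stay as the last step left them, time stands still between calls to the robot, and variables do not carry over. Pictures are saved under pics/ and viewed, on a budget of 10 in all, crops included, one or two more only if the job needs it, and the job is handed in when it is done.

Besides the shell and the picture viewer there is one more tool, called after "Request:" by a JSON object that holds its "name" and its "arguments". servo_tool: Moves the arm, as the interface text tells. Its arguments: {"type":"object","properties":{"moves":{"type":"array","items":{"type":"number"}},"grip_force":{"type":"number"}},"required":["moves"]}

```bash
ls; mkdir -p pics
cat > h.py <<'E'
import numpy as np,cv2
from bench import status,imaging,ticket,finder
def cal(n):
    c=imaging.get_calibration(n);R=cv2.Rodrigues(np.array(c["rvec"],float))[0];return np.array(c["mtx"],float),R,np.array(c["tvec"],float).ravel()
def ray(n,u,v,z):
    K,R,t=cal(n);o=-R.T@t;d=R.T@np.linalg.solve(K,[u,v,1]);return o+d*(z-o[2])/d[2]
def pix(n,p):
    K,R,t=cal(n);q=K@(R@np.array(p,float)+t);return q[:2]/q[2]
def world(n,pc):
    K,R,t=cal(n);return R.T@(np.array(pc,float)-t)
E
python3 - <<'E'
from h import *
for n in("scene","top"):
    im=imaging.grab_frame(n);cv2.imwrite(f"pics/{n}0.png",cv2.resize(im,(800,600),interpolation=cv2.INTER_CUBIC))
    K,R,t=cal(n);print(n,"cam at",-R.T@t,K[0,0])
    for l in "seat_mouth seat_slot column_top round_die_center round_die_grip square_die_center square_die_grip hex_die_center mat_top glue_bottle paint_pot jar mug wood_disc glue_gun".split():
        print(l,[(round(b["score"],2),world(n,b["position"]).round(3).tolist(),pix(n,world(n,b["position"])).round().tolist()) for b in finder.boxes_of(n,l)[:4]])
s=status.observe();print(s)
E
```

```text
pics
scene cam at [ 1.24624731 -0.3616072   1.10586476] 419.5636152081581
seat_mouth [(0.61, [0.594, -0.039, 0.051], [259.0, 241.0])]
seat_slot [(0.85, [0.59, -0.043, 0.049], [257.0, 241.0])]
column_top [(0.79, [0.591, -0.043, 0.048], [257.0, 241.0]), (0.4, [0.497, -0.064, 0.075], [238.0, 216.0])]
round_die_center [(0.76, [0.32, -0.169, 0.051], [187.0, 194.0]), (0.75, [0.496, -0.058, 0.072], [240.0, 216.0])]
round_die_grip [(0.95, [0.32, -0.169, 0.048], [188.0, 195.0]), (0.59, [0.492, -0.059, 0.077], [239.0, 214.0])]
square_die_center [(0.84, [0.604, 0.312, 0.048], [357.0, 205.0]), (0.66, [0.558, 0.208, 0.05], [322.0, 206.0]), (0.4, [0.593, -0.045, 0.054], [257.0, 241.0])]
square_die_grip [(0.59, [0.606, 0.308, 0.047], [356.0, 206.0]), (0.59, [0.552, 0.208, 0.051], [321.0, 204.0])]
hex_die_center [(0.69, [0.435, 0.259, 0.042], [316.0, 178.0])]
mat_top [(0.67, [0.58, 0.469, 0.064], [392.0, 181.0]), (0.66, [0.585, -0.32, 0.01], [172.0, 281.0])]
glue_bottle [(0.85, [0.449, -0.301, 0.113], [158.0, 225.0])]
paint_pot [(0.9, [0.708, -0.135, 0.073], [246.0, 280.0])]
jar [(0.89, [0.429, 0.45
[... 1611 characters left out ...]
7], [410.0, 211.0])]
{'time_s': 1.6, 'q': array([ 1.03701246e+00,  3.42022951e-01,  1.52408114e+00,  2.33943890e-05,
        1.27541814e+00, -1.46008482e-01]), 'qvel': array([-5.41571314e-05,  8.24276340e-04, -7.76506376e-04, -1.15768085e-03,
        3.99124424e-04,  2.18281580e-03]), 'joint_efforts': array([ 1.98886150e-04, -4.31127584e+01, -2.44476700e+01,  7.19236513e-02,
        4.83910320e-02, -7.14637599e-05]), 'position': array([0.19850718, 0.48605058, 0.21463518]), 'ee_rot': array([-3.14158076e+00, -7.29305044e-05,  1.18301413e+00]), 'wrist_force': array([ 0.23066231, -0.21319741,  0.08227518]), 'ft_torque': array([-0.03824789,  0.00612258, -0.01994385]), 'width': 0.0917559680143675}
```

View pics/scene0.png

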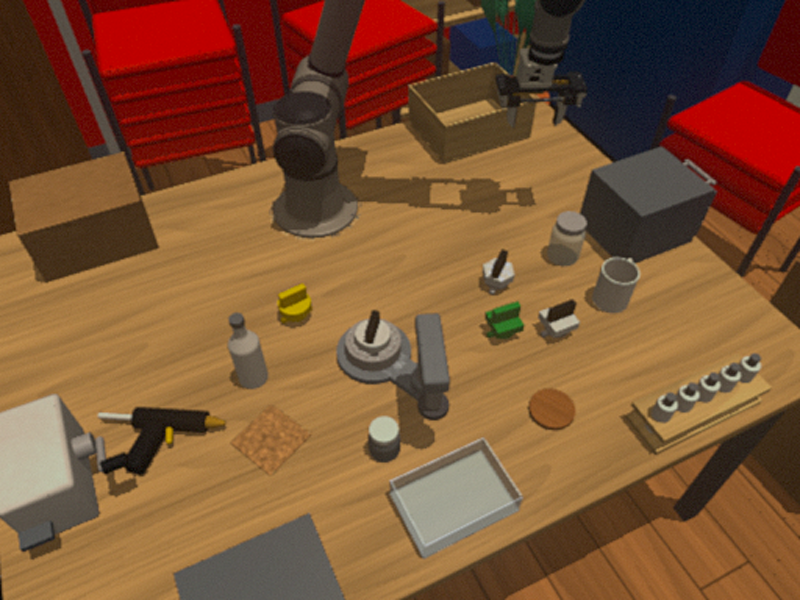

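View pics/top0.png

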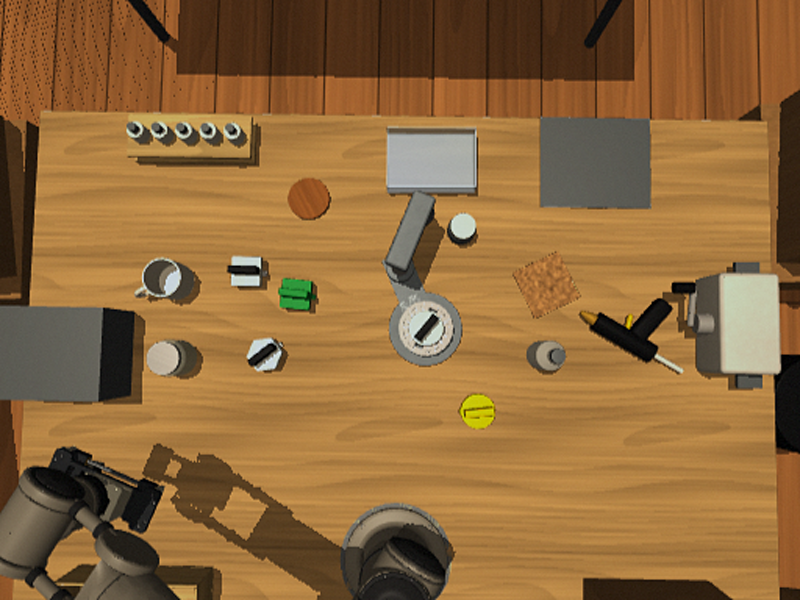

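Scene view (800×600): round die in the seat at (373,345), square die at (560,318), green look-alike at (505,320), hex die at (498,270), yellow look-alike at (294,303), mat at (270,438). The top view agrees: seat at (426,328), square die at (246,270), mat at (546,284). The press arm runs from (400,265) to (425,200). Next I'll zoom in on the parts that matter.

Run:
```python
from h import *
t=imaging.grab_frame("top");s=imaging.grab_frame("scene")
def crop(im,u,v,w=66,h=50,k=6):
    c=im[v-h//2:v+h//2,u-w//2:u+w//2];return cv2.resize(c,(400,300),interpolation=cv2.INTER_CUBIC)
# top seat: origin (238,188-?)
m=np.vstack([np.hstack([crop(t,270,205),crop(t,160,174)]),np.hstack([crop(s,243,222),crop(s,355,203)])])
cv2.imwrite("pics/m1.png",m)
```

```text
(no output)
```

View pics/m1.png

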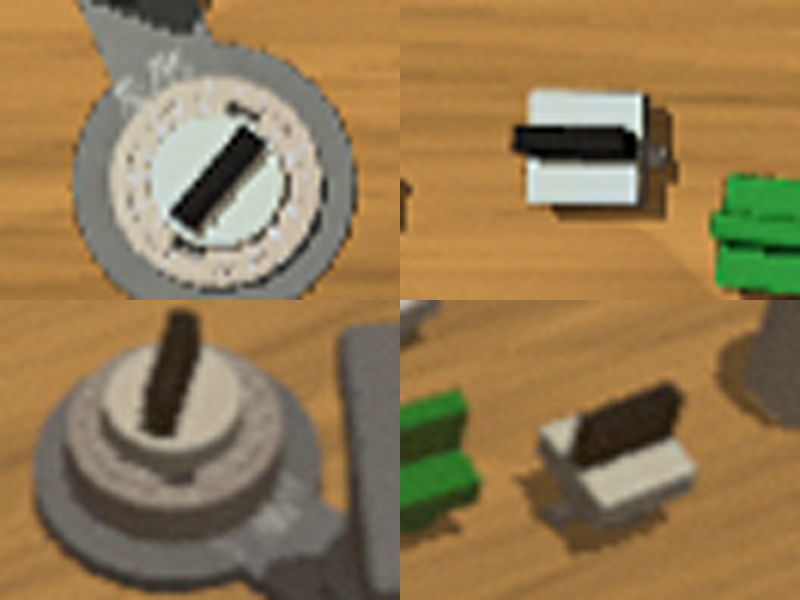

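Both dies can be made out. The seat slots run at about −22° in the world frame and the round die's blade at about −39°. I'll refine the poses by fitting projected models to both views.

```bash
cat > fit.py <<'E'
from h import *
from scipy.optimize import minimize
def poly(n,pts,sh,k=4):
    m=np.zeros((sh[0]*k,sh[1]*k),np.uint8);q=np.array([pix(n,p) for p in pts])
    h=cv2.convexHull(((q+.5)*k*16).astype(np.int32));cv2.fillConvexPoly(m,h,255,cv2.LINE_AA,4)
    return cv2.resize(m,sh[::-1],interpolation=cv2.INTER_AREA)/255.
def box(x,y,a,z0,z1,lx=.06,ly=.016):
    c,s=np.cos(a),np.sin(a)
    return [(x+c*i*lx/2-s*j*ly/2,y+s*i*lx/2+c*j*ly/2,z) for i in(-1,1) for j in(-1,1) for z in(z0,z1)]
def circ(x,y,z,r): return [(x+r*np.cos(t),y+r*np.sin(t),z) for t in np.linspace(0,6.28,60)]
def dark(im,thr=(50,75)):  # soft dark mask
    v=im.max(2).astype(float);return np.clip((thr[1]+15-v)/(thr[1]+15-thr[0]+15),0,1)
def fitblade(cams,ims,x0,foot,mask=dark,dbg=False):
    out=[]
    for cs in [cams]+[[c] for c in cams]:
        win={n:mask(ims[n]) for n in cs}
        def cost(p):
            e=0
            for n in cs:
                u,v=pix(n,(x0[0],x0[1],foot+.065)).astype(int);sl=np.s_[v-14:v+14,u-14:u+14]
                e+=((poly(n,box(p[0],p[1],p[2],foot+.047,foot+.083),win[n].shape)[sl]-win[n][sl])**2).sum()
            return e
        best=min((minimize(cost,[x0[0],x0[1],a],method="Nelder-Mead",options=dict(initial_simplex=[[x0[0],x0[1],a],[x0[0]+.008,x0[1],a],[x0[0],x0[1]+.008,a],[x0[0],x0[1],a+.2]],xatol=1e-4,fatol=.01,maxiter=90)) for a in(x0[2],)),key=lambda r:r.fun)
        out.append((cs,best.x[:2].round(4),round(np.degrees(best.x[2]),1),round(best.fun,1)))
    return out
E
python3 - <<'E'
from fit import *
ims={n:imaging.grab_frame(n) for n in("top","scene")}
for l,x0,f in(("round",(.478,-.053,np.radians(-39)),.025),("square",(.595,.318,np.radians(92)),0.)):
    for r in fitblade(["top","scene"],ims,x0,f): print(l,*r)
# print sample colours
t=ims["top"];print("blade",t[211,272],"beige",t[210,258],"grey",t[205,252],"mat",t[182,349],"wood",t[250,260])
# ring + mat by colour: mark beige ring pixels
hsv={n:cv2.cvtColor(ims[n],cv2.COLOR_BGR2HSV) for n in ims}
for n,(u,v) in(("top",(272,211)),("scene",(239,222))):
    for d in range(-26,27,2): print(n,d,ims[n][v,u+d],ims[n][v+d,u])
    break
for n,(u,v) in(("top",(349,182)),("scene",(172,281))):
    lab=cv2.cvtColor(ims[n],cv2.COLOR_BGR2LAB).astype(float)
    print(n,"mat lab",lab[v,u],"outside",lab[v-30,u],lab[v,u-35])
E
```

```text
Traceback (most recent call last):
  File "fit.py", line 23, in fitblade
    best=min((minimize(cost,[x0[0],x0[1],a],method="Nelder-Mead",options=dict(initial_simplex=[[x0[0],x0[1],a],[x0[0]+.008,x0[1],a],[x0[0],x0[1]+.008,a],[x0[0],x0[1],a+.2]],xatol=1e-4,fatol=.01,maxiter=90)) for a in(x0[2],)),key=lambda r:r.fun)
  File "fit.py", line 23, in <genexpr>
    best=min((minimize(cost,[x0[0],x0[1],a],method="Nelder-Mead",options=dict(initial_simplex=[[x0[0],x0[1],a],[x0[0]+.008,x0[1],a],[x0[0],x0[1]+.008,a],[x0[0],x0[1],a+.2]],xatol=1e-4,fatol=.01,maxiter=90)) for a in(x0[2],)),key=lambda r:r.fun)
              ~~~~~~~~^^^^^^^^^^^^^^^^^^^^^^^^^^^^^^^^^^^^^^^^^^^^^^^^^^^^^^^^^^^^^^^^^^^^^^^^^^^^^^^^^^^^^^^^^^^^^^^^^^^^^^^^^^^^^^^^^^^^^^^^^^^^^^^^^^^^^^^^^^^^^^^^^^^^^^^^^^^^^^^^^^^^^^^^^^^^^^^^^^^^^^^^
  File "fit.py", line 21, in cost
    e+=((poly(n,box(p[0],p[1],p[2],foot+.047,foot+.083),win[n].shape)[sl]-win[n][sl])**2).sum()
         ~~~~^^^^^^^^^^^^^^^^^^^^^^^^^^^^^^^^^^^^^^^^^^^^^^^^^^^^^^^^
  File "fit.py", line 4, in poly
    m=np.zeros((sh[0]*k,sh[1]*k),np.uint8);q=np.array([pix(n,p) for p in pts])
                                                       ~~~^^^^^
  File "h.py", line 8, in pix
    K,R,t=cal(n);q=K@(R@np.array(p,float)+t);return q[:2]/q[2]
          ~~~^^^
  File "h.py", line 4, in cal
    c=imaging.get_calibration(n);R=cv2.Rodrigues(np.array(c["rvec"],float))[0];return np.array(c["mtx"],float),R,np.array(c["tvec"],float).ravel()
ValueError: time passes only in moves, steps and waits
```

```bash
sed -i 's/^def cal/import functools\n@functools.cache\ndef cal/' h.py
python3 - <<'E'
from fit import *
ims={n:imaging.grab_frame(n) for n in("top","scene")}
np.savez("ims.npz",**ims)
for l,x0,f in(("round",(.478,-.053,np.radians(-39)),.025),("square",(.595,.318,np.radians(92)),0.)):
    for r in fitblade(["top","scene"],ims,x0,f): print(l,*r)
t=ims["top"];v,u=211,272
for d in range(-26,27,2): print(d,t[v,u+d],t[v+d,u])
for n,(u,v) in(("top",(349,182)),("scene",(172,281))):
    lab=cv2.cvtColor(ims[n],cv2.COLOR_BGR2LAB).astype(float)
    print(n,"mat",lab[v,u],"outside",lab[v-30,u],lab[v,u-35])
E
```

```text
round ['top', 'scene'] [ 0.4828 -0.055 ] -35.7 61.2
round ['top'] [ 0.4824 -0.0541] -38.7 12.2
round ['scene'] [ 0.4805 -0.0558] -31.8 38.6
square ['top', 'scene'] [0.596  0.3212] 92.9 80.1
square ['top'] [0.5959 0.3213] 89.7 23.3
square ['scene'] [0.5957 0.3212] 101.2 46.0
-26 [ 76 143 195] [ 62 125 176]
-24 [ 59 117 165] [100 110 112]
-22 [118 126 122] [125 134 135]
-20 [115 122 122] [121 130 127]
-18 [110 116 113] [163 181 193]
-16 [175 196 205] [169 189 202]
-14 [166 186 195] [168 189 203]
-12 [174 196 204] [185 207 199]
-10 [213 217 203] [202 214 202]
-8 [207 215 202] [206 216 204]
-6 [215 220 208] [191 202 189]
-4 [76 80 75] [15 15 18]
-2 [30 32 33] [29 32 35]
0 [28 29 28] [28 29 28]
2 [31 37 38] [26 30 30]
4 [136 152 150] [ 99 115 123]
6 [202 214 202] [133 149 148]
8 [200 213 201] [212 217 205]
10 [202 217 205] [106 123 134]
12 [65 73 80] [172 190 204]
14 [165 185 197] [149 170 181]
16 [169 190 202] [119 132 141]
18 [42 42 40] [119 128 127]
20 [123 130 129] [117 127 122]
22 [124 128 127] [104 111 113]
24 [ 65 129 181] [ 78 147 200]
26 [ 71 137 187] [ 76 142 192]
top mat [120. 145. 165.] outside [149. 141. 169.] [148. 141. 169.]
scene mat [139. 143. 167.] outside [143. 138. 165.] [144. 141. 165.]
```

Run:
```python
from fit import *
ims=np.load("ims.npz")
t=ims["top"]
# ring
for n,x0 in(("top",(.483,-.055)),("scene",(.483,-.055))):
    im=ims[n].astype(float);u,v=pix(n,(*x0,.05)).astype(int);sl=np.s_[v-24:v+24,u-24:u+24]
    hsv=cv2.cvtColor(ims[n],cv2.COLOR_BGR2HSV)
    b=((im[:,:,0]>(140 if n=="top" else 105)))[sl].astype(np.uint8)
    ys,xs=np.nonzero(b);h=cv2.convexHull(np.c_[xs,ys].astype(np.int32)).reshape(-1,2)
    print(n,b.sum(),h.min(0)+[u-24,v-24],h.max(0)+[u-24,v-24])
    if n=="top":
        (c,r)=cv2.minEnclosingCircle(h.astype(np.float32));e=np.array(c)+[u-24,v-24]
        print("ring",e,r,ray(n,*e,.05), "exp r",56e-3*458.3/1.486)
# slots
for c in((277.1,197.7),(267.9,220.8)):
    u,v=map(int,c);w=np.clip(120-t[v-4:v+5,u-4:u+5].max(2).astype(float),0,None);yy,xx=np.mgrid[v-4:v+5,u-4:u+5]
    print("slot",ray("top",(w*xx).sum()/w.sum(),(w*yy).sum()/w.sum(),.05), w.sum())
# mat
for n,(u,v) in(("top",(349,182)),("scene",(172,281))):
    lab=cv2.cvtColor(cv2.GaussianBlur(ims[n],(3,3),0),cv2.COLOR_BGR2LAB).astype(float)
    s=30;L=lab[v-s:v+s,u-s:u+s];
    print(n,"mat",L[s-5:s+5,s-5:s+5].reshape(-1,3).mean(0),"out",np.r_[L[:5].reshape(-1,3),L[-5:].reshape(-1,3)].mean(0))
    m=(L[...,0]<(134 if n=="top" else 128)).astype(np.uint8)
    m=cv2.morphologyEx(cv2.morphologyEx(m,cv2.MORPH_CLOSE,np.ones((5,5))),cv2.MORPH_OPEN,np.ones((7,7)))
    k,lb,st,ce=cv2.connectedComponentsWithStats(m);i=lb[s,s];r=cv2.minAreaRect(np.argwhere(lb==i)[:,::-1].astype(np.float32))
    e=np.array(r[0])+[u-s,v-s];print(n,st[i],r,ray(n,*e,.004))
# arm in top
m=cv2.inRange(t,(80,80,80),(140,140,140))[118:180,240:285];
cv2.imwrite("pics/mm.png",cv2.resize(np.hstack([t[118:180,240:285],cv2.merge([m]*3)]),None,fx=8,fy=8,interpolation=cv2.INTER_CUBIC))
```

```text
top 776 [255 188] [289 227]
ring [270.02083397 207.53125   ] 20.192697525024414 [ 0.48900393 -0.04721689  0.05      ] exp r 17.271063257065947
scene 597 [221 204] [260 240]
slot [ 0.51699266 -0.06791297  0.05      ] 441.0
slot [ 0.45554823 -0.04131186  0.05      ] 1123.0
top mat [126.34 144.74 165.86] out [144.695      139.87666667 167.52166667]
top [  10   12   40   39 1051] ((30.204444885253906, 29.718795776367188), (35.264137268066406, 33.635398864746094), 65.3764419555664) [ 0.58123907 -0.31229353  0.004     ]
scene mat [122.64 142.51 162.79] out [139.79833333 138.90666667 164.32666667]
scene [ 11  15  43  37 989] ((30.000003814697266, 30.500001907348633), (33.2340202331543, 41.719295501708984), 45.0) [ 0.58282861 -0.31898083  0.004     ]
```

View pics/mm.png

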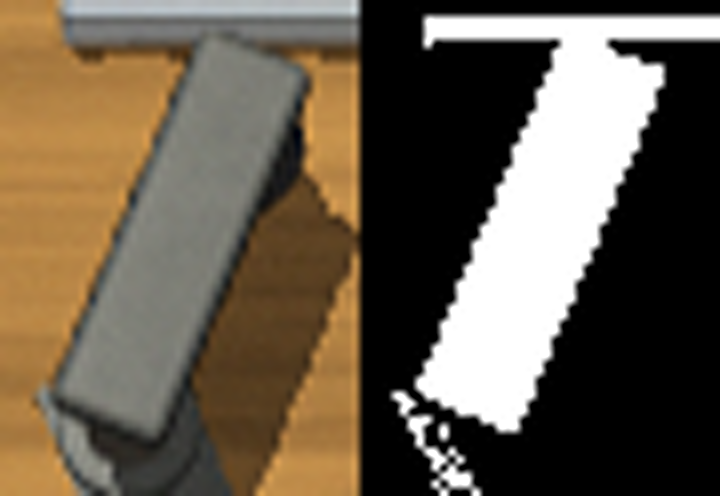

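Arm edges give the seat yaw as about −22.3°. From the fits:

| Item | Position (x, y) | Yaw |
|---|---|---|
| Round die | (.482, −.055) | −38.7° |
| Square die | (.596, .321) | 89.7° |
| Mat | (.582, −.315) | – |

Next I'll move above the round die.

```bash
cat > go.py <<'E'
import sys,numpy as np
from bench import status
def st():
    s=status.observe();p=np.array(s["position"]);y=np.degrees(s["ee_rot"][2]);return s,p,y
def delta(x,y,z,yaw=None):
    "print yaw turn (tool wz) first, then shift in tool axes of the NEW yaw"
    s,p,yw=st();yaw=yw if yaw is None else yaw;a=np.radians(yaw);d=np.array([x,y,z])-p
    print("t",round(s["time_s"],2),"pos",p.round(4),"rpy",np.degrees(s["ee_rot"]).round(2),"F",np.round(s["wrist_force"],1),"w",round(s["width"],4))
    print("wz",round(-((yaw-yw+180)%360-180),2),"then cm tx ty tz",(100*np.array([np.cos(a)*d[0]+np.sin(a)*d[1],np.sin(a)*d[0]-np.cos(a)*d[1],-d[2]])).round(2))
if __name__=="__main__": delta(*map(float,sys.argv[1:]))
E
python3 go.py .482 -.055 .2 51.3
```

```text
t 1.9 pos [0.1985 0.486  0.2147] rpy [ 1.800e+02 -1.000e-02  6.778e+01] F [ 1.2 -0.2  0.3] w 0.0915
wz 16.48 then cm tx ty tz [-24.5   55.95   1.47]
```

Request:
{"name": "servo_tool", "arguments": {"moves": [0.5,0,0,0,0,0,8.25,0.5,0,0,0,0,0,8.25,0.5,-2.45,5.6,0.15,0,0,0,0.5,-2.45,5.6,0.15,0,0,0,0.5,-2.45,5.6,0.15,0,0,0,0.5,-2.45,5.6,0.15,0,0,0,0.5,-2.45,5.6,0.15,0,0,0,0.5,-2.45,5.6,0.15,0,0,0,0.5,-2.45,5.6,0.15,0,0,0,0.5,-2.45,5.6,0.15,0,0,0,0.5,-2.45,5.6,0.15,0,0,0,0.5,-2.45,5.6,0.15,0,0,0], "grip_force": 20}}

```text
time_s: 3.4
position: [0.483, -0.0574, 0.1998]
ee_rot: [3.141, -0.001, 0.895]
wrist_force: [1.0, 0.6, 0.8]
width: 0.0459
```

```bash
python3 go.py .482 -.055 .087 51.3
python3 - <<'E'
from h import *
im=imaging.grab_frame("scene");u,v=242,200
cv2.imwrite("pics/s2.png",cv2.resize(im[v-60:v+60,u-75:u+75],(750,600),interpolation=cv2.INTER_CUBIC))
E
```

```text
t 3.4 pos [ 0.483  -0.0574  0.1998] rpy [ 1.7997e+02 -4.0000e-02  5.1260e+01] F [1.  0.6 0.8] w 0.0459
wz -0.04 then cm tx ty tz [ 0.13 -0.23 11.28]
```

View pics/s2.png

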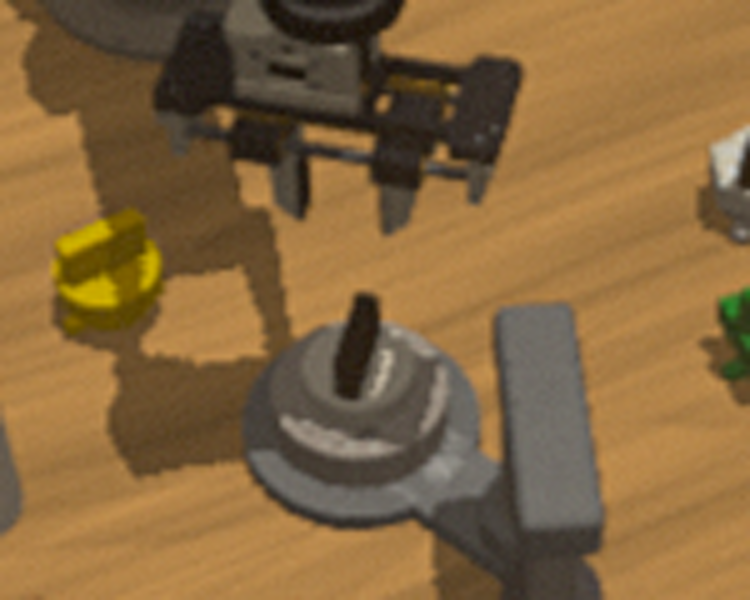

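The fingers hang open above the round blade at about (360,345) and are aligned with it. I'll go down most of the way, then check.

Request:
{"name": "servo_tool", "arguments": {"moves": [0.5,0,0,2.0,0,0,0,0.5,0,0,2.0,0,0,0,0.5,0,0,1.5,0,0,0,0.5,0,0,0.5,0,0,0,0.5,0,0,0,0,0,0]}}

```text
time_s: 4.08
position: [0.4822, -0.0553, 0.1397]
ee_rot: [-3.142, -0.0, 0.895]
wrist_force: [1.0, 0.5, 1.4]
width: 0.0461
```

```bash
python3 go.py .482 -.0545 .087 51.3
```

```text
t 4.08 pos [ 0.4822 -0.0553  0.1397] rpy [-180.     -0.     51.29] F [1.  0.5 1.4] w 0.0461
wz -0.01 then cm tx ty tz [ 0.05 -0.07  5.27]
```

Position is settled and on target. I'll go down and close.

Request:
{"name": "servo_tool", "arguments": {"moves": [0.5,0,-0.05,2.0,0,0,0,0.5,0,0,2.0,0,0,0,0.5,0,0,1.0,0,0,0,0.5,0,0,0.2,0,0,0,0.5,0,0,0,0,0,0,0,0,0,0,0,0,0,0,0,0,0,0,0,0,0,0,0,0,0,0,0,0,0,0,0,0,0,0], "grip_force": 15}}

```text
time_s: 5.2
position: [0.482, -0.055, 0.0877]
ee_rot: [3.141, -0.0, 0.895]
wrist_force: [0.5, 1.1, -0.8]
width: 0.0159
```

```bash
python3 go.py .482 -.0545 .087 67.5
```

```text
t 5.2 pos [ 0.482  -0.055   0.0877] rpy [ 1.7999e+02 -2.0000e-02  5.1280e+01] F [ 0.5  1.1 -0.8] w 0.0159
wz -16.22 then cm tx ty tz [ 0.05 -0.02  0.07]
```

Request:
{"name": "servo_tool", "arguments": {"moves": [0,0,0,0,0,0,0,0,0,0,0,0,0,-4,0,0,0,0,0,0,-4,0,0,0,0,0,0,-4,0,0,0,0,0,0,-4.2,0,0,0,0,0,0,0,0,0,0,0,0,0,0,0,0,0,-0.3,0,0,0,0,0,0,-0.3,0,0,0,0,0,0,0,0,0,0], "grip_force": 35}}

```text
time_s: 6.45
position: [0.4818, -0.0551, 0.0937]
ee_rot: [3.141, -0.0, 1.178]
wrist_force: [-0.1, 0.4, -3.7]
width: 0.0153
```

```bash
python3 go.py .482 -.055 .0877 67.5;python3 -c "
from bench import status;print(status.observe()['ft_torque'])"
```

```text
t 6.45 pos [ 0.4818 -0.0551  0.0937] rpy [ 1.7999e+02 -1.0000e-02  6.7470e+01] F [-0.1  0.4 -3.7] w 0.0153
wz -0.03 then cm tx ty tz [0.01 0.01 0.6 ]
[-0.07282139 -0.03072406 -0.0186984 ]
```

Request:
{"name": "servo_tool", "arguments": {"moves": [0,0,0,-0.5,0,0,0,0,0,0,-0.5,0,0,0,0,0,0,-0.7,0,0,0,0,0,0,-1,0,0,0,0,0,0,-1.5,0,0,0,0,0,0,-1.5,0,0,0,0,0,0,-1.5,0,0,0,0,0,0,-1,0,0,0,0,0,0,0,0,0,0]}}

```text
time_s: 7.58
position: [0.4822, -0.0552, 0.1764]
ee_rot: [3.14, -0.0, 1.178]
wrist_force: [-0.5, -0.4, -3.4]
width: 0.0158
```

```bash
python3 go.py .582 -.315 .17 67.5
```

```text
t 7.58 pos [ 0.4822 -0.0552  0.1764] rpy [ 1.799e+02 -2.000e-02  6.748e+01] F [-0.5 -0.4 -3.4] w 0.0158
wz -0.02 then cm tx ty tz [-20.19  19.16   0.64]
```

The round die is out with no snagging, and weighs about 3.5 N. Next: over the mat.

Request:
{"name": "servo_tool", "arguments": {"moves": [0,-1,0.96,0,0,0,0,0,-2,1.9,0,0,0,0,0,-2.5,2.4,0,0,0,0,0,-3,2.8,0,0,0,0,0,-3,2.8,0,0,0,0,0,-3,2.8,0,0,0,0,0,-2.5,2.4,0,0,0,0,0,-2,1.9,0,0,0,0,0,-1.2,1.2,0,0,0,0,0,0,0,0,0,0,0,0,0,0,0,0,0,0]}}

```text
time_s: 8.95
position: [0.5809, -0.3147, 0.1747]
ee_rot: [-3.14, -0.001, 1.178]
wrist_force: [0.7, 0.2, -5.2]
width: 0.0154
```

```bash
python3 go.py .582 -.315 .066
python3 - <<'E'
from h import *
t=imaging.grab_frame("top");s=imaging.grab_frame("scene")
np.savez("ims2.npz",top=t,scene=s)
c=lambda im,u,v,w,h:cv2.resize(im[v-h//2:v+h//2,u-w//2:u+w//2],(400,300),interpolation=cv2.INTER_CUBIC)
cv2.imwrite("pics/m3.png",np.vstack([np.hstack([c(t,270,208,56,42),c(t,345,180,112,84)]),np.hstack([c(s,238,224,56,42),c(s,175,265,112,84)])]))
E
```

```text
t 8.95 pos [ 0.5809 -0.3147  0.1747] rpy [-1.799e+02 -4.000e-02  6.748e+01] F [ 0.7  0.2 -5.2] w 0.0154
wz -0.0 then cm tx ty tz [1.000e-02 1.100e-01 1.087e+01]
```

View pics/m3.png

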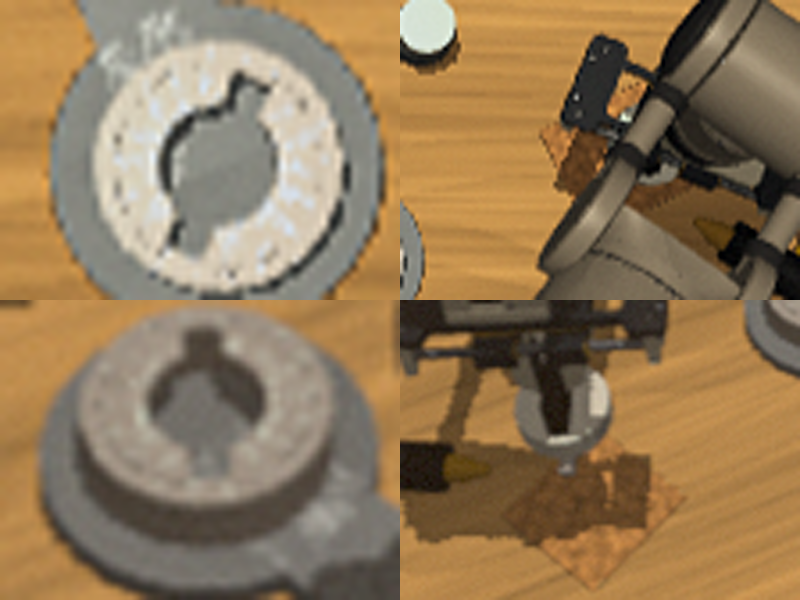

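The seat is now empty with its slots clear: ring centre at crop (220,165), slots at about −21.7°. The die hangs upright over the mat. Lowering it.

Request:
{"name": "servo_tool", "arguments": {"moves": [0,0,0.1,1,0,0,0,0,0,0,2,0,0,0,0,0,0,2,0,0,0,0,0,0,2,0,0,0,0,0,0,1.5,0,0,0,0,0,0,1,0,0,0,0,0,0,0.5,0,0,0,0,0,0,0.2,0,0,0,0,0,0,0,0,0,0,0,0,0,0,0,0,0]}}

```text
time_s: 10.3
position: [0.5826, -0.3156, 0.0741]
ee_rot: [3.141, 0.0, 1.178]
wrist_force: [0.4, 0.1, -4.3]
width: 0.015
```

```bash
python3 go.py .582 -.315 .067; python3 -c "
from h import *
print(ray('top',272.4,209.7,.05))"
```

```text
t 10.3 pos [ 0.5826 -0.3156  0.0741] rpy [1.7994e+02 1.0000e-02 6.7480e+01] F [ 0.4  0.1 -4.3] w 0.015
wz -0.0 then cm tx ty tz [ 0.03 -0.08  0.71]
[ 0.48210998 -0.05501927  0.05      ]
```

Request:
{"name": "servo_tool", "arguments": {"moves": [0,0,0,0.3,0,0,0,0,0,0,0.2,0,0,0,0,0,0,0.1,0,0,0,0,0,0,0.05,0,0,0,0,0,0,0,0,0,0]}}

```text
time_s: 10.92
position: [0.5824, -0.3154, 0.0671]
ee_rot: [3.142, -0.0, 1.178]
wrist_force: [-0.0, -0.7, -3.8]
width: 0.0156
```

Request:
{"name": "servo_tool", "arguments": {"moves": [0,0,0,0.05,0,0,0,0,0,0,0.03,0,0,0,0,0,0,0,0,0,0]}}

```text
time_s: 11.3
position: [0.5825, -0.3155, 0.0668]
ee_rot: [3.141, -0.0, 1.178]
wrist_force: [-0.3, 0.6, 0.5]
width: 0.0158
```

The mat now carries its weight. Release, then retreat straight up.

Request:
{"name": "servo_tool", "arguments": {"moves": [0.25,0,0,0,0,0,0,0.5,0,0,0,0,0,0,0.5,0,0,0,0,0,0,0.5,0,0,0,0,0,0,0.5,0,0,-1,0,0,0,0.5,0,0,-2,0,0,0,0.5,0,0,-4,0,0,0,0.5,0,0,-5,0,0,0,0.5,0,0,-2.5,0,0,0,0.5,0,0,0,0,0,0]}}

```text
time_s: 12.55
position: [0.5833, -0.3161, 0.2145]
ee_rot: [3.136, 0.001, 1.178]
wrist_force: [0.7, 0.5, -0.4]
width: 0.0462
```

```bash
python3 go.py .45 .0 .24 67.5; python3 go.py .596 .321 .2 0
```

```text
t 12.55 pos [ 0.5833 -0.3161  0.2145] rpy [1.7967e+02 7.0000e-02 6.7480e+01] F [ 0.7  0.5 -0.4] w 0.0462
wz -0.02 then cm tx ty tz [ 24.1  -24.41  -2.55]
t 12.55 pos [ 0.5833 -0.3161  0.2145] rpy [1.7967e+02 7.0000e-02 6.7480e+01] F [ 0.7  0.5 -0.4] w 0.0462
wz 67.48 then cm tx ty tz [  1.27 -63.71   1.45]
```

Request:
{"name": "servo_tool", "arguments": {"moves": [0.5,4,-4.1,0,0,0,0,0.5,4,-4.1,0,0,0,0,0.5,4,-4.1,0,0,0,0,0.5,4,-4.1,0,0,0,0,0.5,4,-4.1,0,0,0,0,0.5,4,-4.0,0,0,0,0,0.5,0,0,0,0,0,9.7,0.5,0,0,0,0,0,9.7,0.5,0,0,0,0,0,9.7,0.5,0,0,0,0,0,9.7,0.5,0,0,0,0,0,9.7,0.5,0,0,0,0,0,9.7]}}

```text
time_s: 14.05
position: [0.4471, 0.0002, 0.2101]
ee_rot: [-3.141, 0.002, 0.156]
wrist_force: [-0.5, 0.4, 0.3]
width: 0.0459
```

```bash
python3 go.py .596 .3212 .2 -0.3
python3 - <<'E'
from h import *
from fit import *
ims={n:imaging.grab_frame(n) for n in("top","scene")}
for r in fitblade(["top"],ims,(.596,.321,np.radians(90)),0.)[:1]: print(*r)
t=ims["top"];s=ims["scene"]
# round die on mat: blade fit
for r in fitblade(["top","scene"],ims,(.5825,-.3155,np.radians(-22)),.004): print(*r)
c=lambda im,u,v,w,h:cv2.resize(im[v-h//2:v+h//2,u-w//2:u+w//2],(400,300),interpolation=cv2.INTER_CUBIC)
cv2.imwrite("pics/m4.png",np.vstack([np.hstack([c(t,349,182,56,42),c(s,172,278,80,60)]),np.hstack([c(t,165,174,80,60),c(s,355,203,80,60)])]))
E
```

```text
t 14.05 pos [4.471e-01 2.000e-04 2.101e-01] rpy [-1.7995e+02  1.3000e-01  8.9600e+00] F [-0.5  0.4  0.3] w 0.0459
wz 9.26 then cm tx ty tz [ 14.72 -32.17   1.01]
['top'] [0.596  0.3215] 88.4 21.9
['top', 'scene'] [ 0.585  -0.3157] -19.9 80.5
['top'] [ 0.5833 -0.3141] -23.6 22.6
['scene'] [ 0.5861 -0.3183] -16.8 42.8
```

View pics/m4.png

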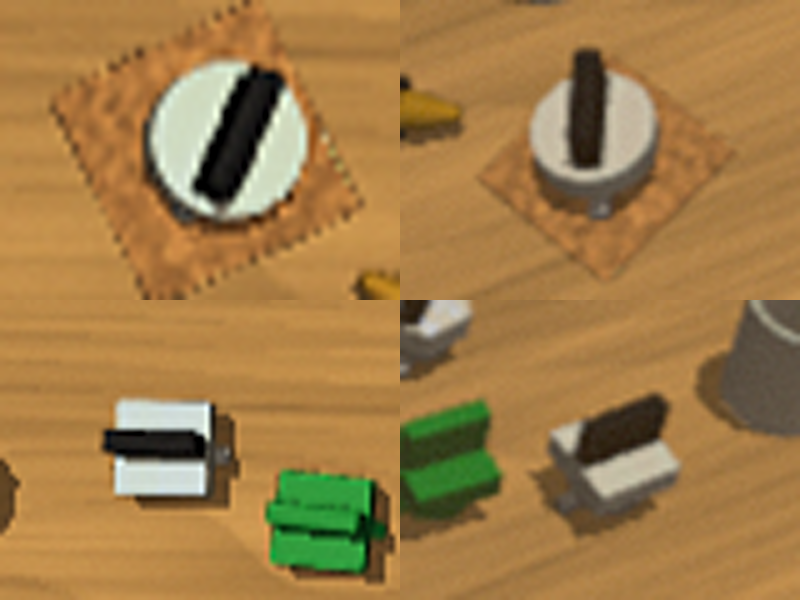

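The round die stands upright and is close to the middle of the mat. The square die is unchanged, with yaw about 88–90°. Moving above it.

Request:
{"name": "servo_tool", "arguments": {"moves": [0.5,0,0,0,0,0,5.3,0.5,0,0,0,0,0,5.3,0.5,2,-4.6,0,0,0,0,0.5,2,-4.6,0,0,0,0,0.5,2,-4.7,0,0,0,0,0.5,2,-4.7,0,0,0,0,0.5,2,-4.7,0,0,0,0,0.5,2,-4.6,0,0,0,0,0.5,2,-4.6,0,0,0,0,0.5,0,0,2,0,0,0,0.5,0,0,3,0,0,0,0.5,0,0,0,0,0,0]}}

```text
time_s: 15.65
position: [0.5935, 0.3211, 0.1576]
ee_rot: [3.139, 0.007, -0.02]
wrist_force: [0.6, -1.3, 0.9]
width: 0.0456
```

```bash
python3 go.py .596 .3214 .0625 -1.6
```

```text
t 15.65 pos [0.5935 0.3211 0.1576] rpy [179.84   0.39  -1.14] F [ 0.6 -1.3  0.9] w 0.0456
wz 0.46 then cm tx ty tz [ 0.25 -0.03  9.51]
```

Request:
{"name": "servo_tool", "arguments": {"moves": [0.5,0.15,0,2,0,0,0.3,0.5,0,0,2,0,0,0,0.5,0,0,0.3,0,0,0,0.5,0,0,0,0,0,0,0.5,0,0,0,0,0,0]}}

```text
time_s: 16.27
position: [0.5975, 0.322, 0.1198]
ee_rot: [-3.141, -0.002, -0.028]
wrist_force: [0.3, 1.1, -0.4]
width: 0.046
```

```bash
python3 go.py .596 .3214 .0625 -1.6
```

```text
t 16.27 pos [0.5975 0.322  0.1198] rpy [-1.7995e+02 -1.2000e-01 -1.6000e+00] F [ 0.3  1.1 -0.4] w 0.046
wz 0.0 then cm tx ty tz [-0.15  0.06  5.73]
```

Request:
{"name": "servo_tool", "arguments": {"moves": [0.5,-0.15,0.06,2,0,0,0,0.5,0,0,2,0,0,0,0.5,0,0,1.3,0,0,0,0.5,0,0,0.4,0,0,0,0.5,0,0,0,0,0,0,0.5,0,0,0,0,0,0,0.2,0,0,0,0,0,0,0.1,0,0,0,0,0,0,0,0,0,0,0,0,0,0,0,0,0,0,0,0], "grip_force": 8}}

```text
time_s: 17.52
position: [0.5955, 0.3212, 0.0614]
ee_rot: [-3.142, -0.0, -0.028]
wrist_force: [-0.0, -0.6, 0.6]
width: 0.0158
```

```bash
python3 go.py .596 .3214 .0625 -1.6
```

```text
t 17.52 pos [0.5955 0.3212 0.0614] rpy [-1.80e+02 -2.00e-02 -1.62e+00] F [-0.  -0.6  0.6] w 0.0158
wz -0.02 then cm tx ty tz [ 0.05 -0.02 -0.11]
```

Request:
{"name": "servo_tool", "arguments": {"moves": [0,0,0,0,0,0,0,0,0,0,0,0,0,0,0,0,0,-0.5,0,0,0,0,0,0,-1.5,0,0,0,0,0,0,-2.5,0,0,0,0,0,0,-3,0,0,0,0,0,0,-3,0,0,0,0,0,0,-2.5,0,0,0,0,0,0,-1,0,0,0,0,0,0,0,0,0,0], "grip_force": 40}}

```text
time_s: 18.77
position: [0.5955, 0.3213, 0.202]
ee_rot: [-3.141, -0.001, -0.028]
wrist_force: [-0.2, 0.0, -2.3]
width: 0.0155
```

```bash
python3 go.py .482 -.055 .2 67.6;python3 go.py .482 -.055 .2
```

```text
t 18.77 pos [0.5955 0.3213 0.202 ] rpy [-1.7997e+02 -6.0000e-02 -1.6100e+00] F [-0.2  0.  -2.3] w 0.0155
wz -69.21 then cm tx ty tz [-39.11   3.85   0.2 ]
t 18.77 pos [0.5955 0.3213 0.202 ] rpy [-1.7997e+02 -6.0000e-02 -1.6100e+00] F [-0.2  0.  -2.3] w 0.0155
wz -0.0 then cm tx ty tz [-10.28  37.93   0.2 ]
```

Request:
{"name": "servo_tool", "arguments": {"moves": [0,-0.5,2,0,0,0,0,0,-1,3.6,0,0,0,0,0,-1.2,4.4,0,0,0,0,0,-1.2,4.4,0,0,0,0,0,-1.2,4.4,0,0,0,0,0,-1.2,4.4,0,0,0,0,0,-1.2,4.4,0,0,0,0,0,-1.2,4.4,0,0,0,0,0,-1,3.6,0,0,0,0,0,-0.6,2.3,0,0,0,0,0,0,0,0,0,0,0]}}

```text
time_s: 20.15
position: [0.4807, -0.0559, 0.2003]
ee_rot: [-3.141, 0.002, -0.031]
wrist_force: [0.8, 0.7, -2.9]
width: 0.0156
```

Request:
{"name": "servo_tool", "arguments": {"moves": [0,0,0,0,0,0,-5,0,0,0,0,0,0,-8,0,0,0,0,0,0,-9,0,0,0,0,0,0,-9,0,0,0,0,0,0,-9,0,0,0,0,0,0,-9,0,0,0,0,0,0,-9,0,0,0,0,0,0,-7,0,0,0,0,0,0,-4.2,0,0,0,0,0,0,0,0,0,0,0,0,0,0]}}

```text
time_s: 21.52
position: [0.4816, -0.0542, 0.2009]
ee_rot: [-3.141, -0.0, 1.179]
wrist_force: [-0.6, 0.5, -2.8]
width: 0.0155
```

```bash
python3 go.py .482 -.055 .125 67.6
python3 - <<'E'
from h import *
s=imaging.grab_frame("scene");t=imaging.grab_frame("top")
c=lambda im,u,v,w,h:cv2.resize(im[v-h//2:v+h//2,u-w//2:u+w//2],(400,300),interpolation=cv2.INTER_CUBIC)
cv2.imwrite("pics/m5.png",np.hstack([c(s,240,200,100,75),c(t,270,210,100,75)]))
E
```

```text
t 21.52 pos [ 0.4816 -0.0542  0.2009] rpy [-1.7996e+02 -1.0000e-02  6.7530e+01] F [-0.6  0.5 -2.8] w 0.0155
wz -0.07 then cm tx ty tz [-0.06  0.07  7.59]
```

View pics/m5.png

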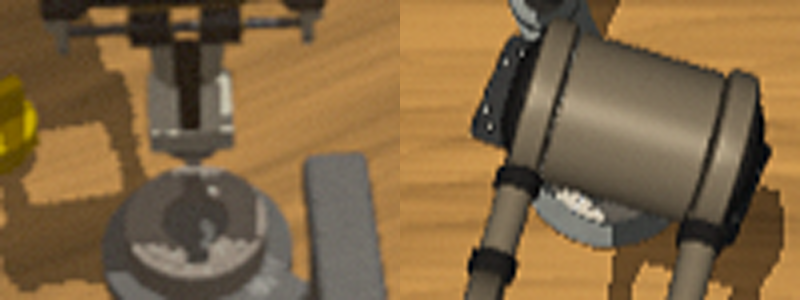

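The square die hangs straight above the open seat with its lugs along the slots. Down to just above the rim.

Request:
{"name": "servo_tool", "arguments": {"moves": [0,-0.05,0.07,1,0,0,0,0,0,0,2,0,0,0,0,0,0,2,0,0,0,0,0,0,2,0,0,0,0,0,0,1,0,0,0,0,0,0,0.4,0,0,0,0,0,0,0,0,0,0,0,0,0,0,0,0,0]}}

```text
time_s: 22.62
position: [0.4826, -0.0556, 0.1179]
ee_rot: [3.14, -0.0, 1.179]
wrist_force: [0.3, -0.1, -3.3]
width: 0.0155
```

```bash
python3 go.py .482 -.055 .1 67.6
```

```text
t 22.62 pos [ 0.4826 -0.0556  0.1179] rpy [ 1.7993e+02 -2.0000e-02  6.7570e+01] F [ 0.3 -0.1 -3.3] w 0.0155
wz -0.03 then cm tx ty tz [ 0.03 -0.08  1.79]
```

Request:
{"name": "servo_tool", "arguments": {"moves": [0,0.02,-0.04,0.4,0,0,0,0,0,0,0.2,0,0,0,0,0,0,0.2,0,0,0,0,0,0,0.1,0,0,0,0,0,0,0,0,0,0]}}

```text
time_s: 23.25
position: [0.4818, -0.0551, 0.1082]
ee_rot: [-3.141, -0.0, 1.18]
wrist_force: [-0.0, 0.5, -2.7]
width: 0.0157
```

It's 3 mm below the rim with no contact. Continuing.

Request:
{"name": "servo_tool", "arguments": {"moves": [0,0,0,0.3,0,0,0,0,0,0,0.3,0,0,0,0,0,0,0.3,0,0,0,0,0,0,0.3,0,0,0,0,0,0,0,0,0,0]}}

```text
time_s: 23.88
position: [0.4817, -0.0551, 0.096]
ee_rot: [-3.141, -0.0, 1.179]
wrist_force: [-0.1, 0.1, -2.8]
width: 0.0151
```

Request:
{"name": "servo_tool", "arguments": {"moves": [0,0,0,0.3,0,0,0,0,0,0,0.3,0,0,0,0,0,0,0.2,0,0,0,0,0,0,0,0,0,0]}}

```text
time_s: 24.38
position: [0.4818, -0.0551, 0.0881]
ee_rot: [-3.141, -0.0, 1.179]
wrist_force: [-0.9, -0.6, -3.1]
width: 0.0154
```

Request:
{"name": "servo_tool", "arguments": {"moves": [0,0,0,0.1,0,0,0,0,0,0,0.05,0,0,0,0,0,0,0,0,0,0]}}

```text
time_s: 24.75
position: [0.4819, -0.0551, 0.0868]
ee_rot: [3.142, -0.0, 1.18]
wrist_force: [-0.0, 0.2, -3.3]
width: 0.0153
```

Request:
{"name": "servo_tool", "arguments": {"moves": [0,0,0,0.05,0,0,0,0,0,0,0,0,0,0]}}

```text
time_s: 25.0
position: [0.482, -0.0551, 0.0864]
ee_rot: [3.141, -0.0, 1.179]
wrist_force: [-0.7, -0.4, -1.8]
width: 0.0152
```

Request:
{"name": "servo_tool", "arguments": {"moves": [0,0,0,0.03,0,0,0,0,0,0,0,0,0,0]}}

```text
time_s: 25.25
position: [0.4821, -0.0551, 0.0863]
ee_rot: [3.141, -0.0, 1.18]
wrist_force: [-0.8, 1.5, 1.6]
width: 0.0155
```

```bash
python3 -c "
from bench import status;s=status.observe();print(s['q'],s['wrist_force'],s['ft_torque'])"
```

```text
[-2.71997600e-01  4.20430112e-01  1.80677210e+00  3.32933439e-04
  9.13770231e-01 -1.45171506e+00] [-0.8402659   1.50413664  1.61739963] [0.18965334 0.08526728 0.01391727]
```

It's home: foot at z≈25 mm, head carried by the rim, light force. Now the turn, +88° on the side away from the column; joint 6 ends near −171°, within range.

Request:
{"name": "servo_tool", "arguments": {"moves": [0,0,0,0,0,0,-4,0,0,0,0,0,0,-6,0,0,0,0,0,0,-8,0,0,0,0,0,0,-8,0,0,0,0,0,0,0]}}

```text
time_s: 25.88
position: [0.4823, -0.0551, 0.0863]
ee_rot: [3.14, 0.0, 1.632]
wrist_force: [1.1, 1.9, 1.7]
width: 0.0152
```

Request:
{"name": "servo_tool", "arguments": {"moves": [0,0,0,0,0,0,-8,0,0,0,0,0,0,-8,0,0,0,0,0,0,-8,0,0,0,0,0,0,-8,0,0,0,0,0,0,-8,0,0,0,0,0,0,-8,0,0,0,0,0,0,-8,0,0,0,0,0,0,-6,0,0,0,0,0,0,0,0,0,0,0,0,0,0]}}

```text
time_s: 27.12
position: [0.4819, -0.0547, 0.0863]
ee_rot: [3.141, 0.0, 2.711]
wrist_force: [-1.9, 4.4, 5.1]
width: 0.0155
```

```bash
python3 go.py .482 -.055 .2
```

```text
t 27.12 pos [ 0.4819 -0.0547  0.0863] rpy [179.95   0.   155.35] F [-1.9  4.4  5.1] w 0.0155
wz -0.0 then cm tx ty tz [ -0.02  -0.02 -11.37]
```

Request:
{"name": "servo_tool", "arguments": {"moves": [0.25,0,0,0,0,0,0,0.5,0,0,0,0,0,0,0.5,0,0,0,0,0,0,0.5,0,0,0,0,0,0,0.5,0,0,-1,0,0,0,0.5,0,0,-2,0,0,0,0.5,0,0,-4,0,0,0,0.5,0,0,-4,0,0,0,0.5,0,0,-2,0,0,0,0.5,0,0,0,0,0,0]}}

```text
time_s: 28.38
position: [0.4827, -0.0554, 0.2179]
ee_rot: [3.141, 0.004, 2.715]
wrist_force: [0.1, -0.9, -0.5]
width: 0.0456
```

```bash
python3 go.py .38 .2 .215
```

```text
t 28.38 pos [ 0.4827 -0.0554  0.2179] rpy [179.96   0.24 155.58] F [ 0.1 -0.9 -0.5] w 0.0456
wz -0.0 then cm tx ty tz [19.91 19.01  0.29]
```

Request:
{"name": "servo_tool", "arguments": {"moves": [0.5,3.3,3.2,0,0,0,0,0.5,3.3,3.2,0,0,0,0,0.5,3.3,3.2,0,0,0,0,0.5,3.3,3.2,0,0,0,0,0.5,3.3,3.2,0,0,0,0,0.5,3.3,3.2,0,0,0,0,0.5,0,0,0,0,0,0]}}

```text
time_s: 29.25
position: [0.3792, 0.2034, 0.2151]
ee_rot: [-3.141, -0.002, 2.72]
wrist_force: [0.9, -0.0, 0.3]
width: 0.0458
```

Run:
```python
from h import *
from fit import *
ims={n:imaging.grab_frame(n) for n in("top","scene")};t,s=ims["top"],ims["scene"]
print(*fitblade(["top"],ims,(.482,-.055,np.radians(65)),.025)[0])
print(*fitblade(["top"],ims,(.5825,-.3155,np.radians(-22)),.004)[0])
c=lambda im,u,v,w,h:cv2.resize(im[v-h//2:v+h//2,u-w//2:u+w//2],(400,300),interpolation=cv2.INTER_CUBIC)
cv2.imwrite("pics/m6.png",np.vstack([np.hstack([c(t,270,208,64,48),c(s,238,222,80,60)]),np.hstack([cv2.resize(t,(400,300)),cv2.resize(s,(400,300))])]))
```

```text
['top'] [ 0.4813 -0.0556] 64.7 16.7
['top'] [ 0.5834 -0.3141] -23.7 22.8
```

View pics/m6.png

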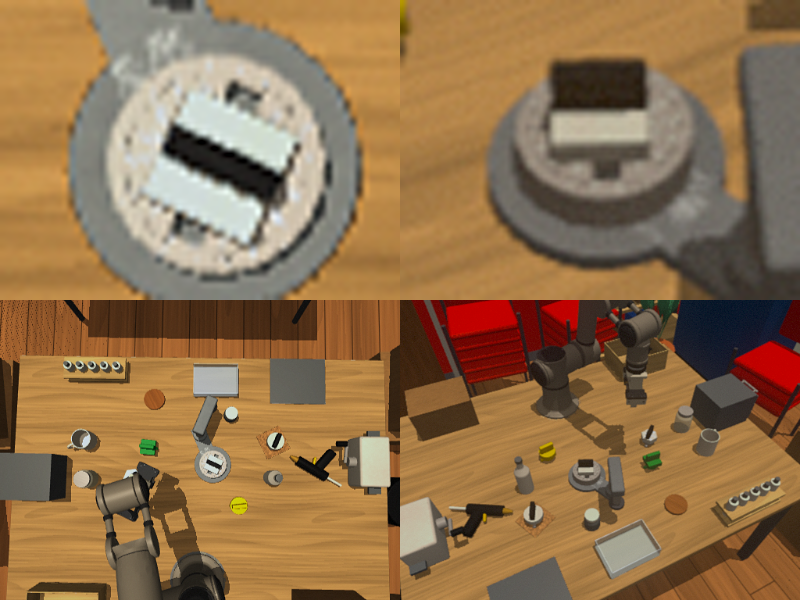

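The square head sits flat on the rim at (222,165) with its blade at 64.7°, about 87° from the slots. The round die stands on the mat, everything else is where it was, and the robot touches nothing. I'm handing in.

```bash
python3 -c "
from bench import ticket;print(ticket.sign_off())"
```

```text
the job is handed in; nothing more can be done
None
```

The die change is done and handed in at about 29 s on the robot's clock, against the 72 s limit.

- **Round die:** I turned it about 16° to line up with the slots, lifted it out without snagging, and set it down gently. It stands upright on the mat, and its pose did not change between the two later checks. The two cameras put the mat's centre a few millimetres apart, so it may be up to about 3 mm off the middle.
- **Square die:** I lowered it fully home, with the foot about 25 mm below the rim and the head resting on it. I then turned it 88°. The final camera fit put the blade at 64.7°, about 87° from the slots. I did not pull up on it to test the lock.
- **Forces:** Every force reading was under about 7 N.
- **Surroundings:** The last pictures show the bystanders and look-alikes where they were. The gripper is open and well clear of everything.
- **Disagreement:** The scene camera's blade angles were 7–12° off the top camera's, probably because of shadows. I used the top camera's angles, and the die fitted the seat without force.

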